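# Fit the three-hole honing wheel onto the carver's sharpening machine

### The job

Pick up the wooden honing wheel whose holes match the three studs of the green sharpening machine, turn it so that its holes line up with the studs, and lower it over the spindle, without dropping it, until it sits fully home and flat on the machine's round flange; then let go. Leave the other wheel, the one with four holes, where it lies.

Things in the scene. Friction and masses are not known exactly. Their poses are not given: they have to be found in the camera images.
- wheel: Wheel to fit, on the bench left or right of the machine, any yaw: pale wooden disc, 130 across, 18 thick; round hub on its middle, 44 across, top 62 above the disc's underside; 24 bore right through hub and disc; 3 through-holes, 24 across, evenly spaced on a circle of radius 42. 150 to 310 g. Origin: on the axis at the underside; z up, x to one hole, the others at 120 and 240 deg. Sizes in mm.
- wheel_four: The other wheel, not wanted: same wood, same size and hub, but four holes at 90 degrees, so it does not fit. Origin and axes as for the first wheel (x to one hole). Loose, lies on the bench on the other side of the machine.
- honer: Sharpening machine, fixed: green box, top 70 mm above the bench, reaching from 80 mm behind (-x) to 150 mm ahead (+x) of the spindle axis and 90 mm to either side, with a dark round flange on top. A low tool rest bar, top 101 mm above the bench, crosses it 120 mm ahead of the axis. Origin: on the spindle axis at bench level; z up, x horizontal, towards one stud and the tool rest.
- hub (a point): Centre of the flange's upper face, 82 mm above the bench; a wheel fully home has its origin here. Flange 120 mm across. From it rise a spindle on the axis, 12 mm thick, 46 mm tall, nose tapered, and 3 studs, 10 mm thick, 14 mm tall, tips tapered, evenly spaced on a circle of radius 42 mm. z up, x to one stud, the others at 120 and 240 deg.
Mind the look-alikes: they are no part of the job. What is shaped like the wheel but purple, turquoise or yellow is not meant.

How it is judged:
At the end, for the whole second after the job is handed in: The three-hole wheel rests on the flange, hub up: within 10 mm of the spindle axis, underside within 4 mm of the flange face, tilt under 4 degrees, holes over the studs within 11 degrees (any hole on any stud), at rest; the four-hole wheel within 30 mm of its start (horizontal distance between wheel and hub below 0.01 m and z of wheel in the frame of hub between -0.004 and 0.004 m and angle between wheel's own z axis and vertical below 0.07 rad and (angle between the x axis of wheel and the x axis of hub, either way round below 0.2 rad or angle between the x axis of wheel and the x axis of hub, either way round between 0.847 and 1.247 rad) and linear speed of wheel below 0.02 m/s and distance of wheel_four from where it was at the start of the episode below 0.03 m); the robot touches nothing.
It fails at once if the wheel is dropped: it falls freely, untouched by the fingers, faster than 0.7 m/s (a fall of about 25 mm) (linear speed of wheel above 0.7 m/s and contact force between the fingers and wheel below 0.05 N).
It fails at once if the four-hole wheel is moved by more than 30 mm (distance of wheel_four from where it was at the start of the episode above 0.03 m).
It also fails if it takes over 42 s, if anything falls off the work surface, if the arm or the gripper's body presses on something with over 40 N, if the wrist force passes 120 N, or if a joint passes its speed limit or range.

### The arm

A 6-joint arm with a two-finger parallel gripper is mounted at the origin on the work surface. World frame = base frame: x ahead of the robot, y to its left, z up, the work surface at z = 0. Lengths are in m, angles in rad, forces in N, time in s.
With the tool pointing down it reaches from about 0.375 to 0.975 m from the base axis. Payload 3.8 kg.
Tool frame: the origin (TCP) lies at the very end of the fingers, on their centre line; the grasp point (between the pads) lies 19 mm behind it; z points along the fingers, y is the line along which they close (so a half turn about z gives the same grasp; the last joint's range is limited). The gripper opens to 85 mm and grips with 20 to 120 N. Pads are 22 mm wide; open, the fingers measure 114 mm over their backs; the gripper's body (76 mm by 85 mm) begins 54 mm behind the grasp point. The pads swing forward as they close: fully open they stand 13 mm farther back than shut.
Start: joints at [-1.181, 0.264, 1.604, -0, 1.274, -0.037], TCP at [0.279, -0.614, 0.231] pointing down, gripper open.
Joint ranges: [-2.63, 2.63], [-0.94, 2.18], [0.31, 2.57], [-1.31, 4.45], [0, 2.66], [-2.55, 2.55]. Speed limits (rad/s): [2.57, 2.57, 3.14, 3.14, 3.14, 3.14].

### API

Orientations are given as a rotation vector (axis times angle).
In Python, from plant import robot, optics, job_done gives the robot as it stands. The module is installed in compiled form; this text tells all that it offers.
- The arm moves only by the tool apply_moves, never from a script. Its argument "targets" is a list of rows, each a list of 6 numbers: the shift along the tool's x, y, z normalised to -1 to 1, where 1 is 0.15 m, then the turn, a rotation vector about the tool's x, y, z normalised to -1 to 1, where 1 is pi/4 rad. A call has 1 to 20 rows; each row is the pose to reach, as a shift and turn from the pose commanded when the call began, along the tool's axes at that moment; what a row does not reach only later rows make up. A row lasts 1/12 s, in which the tool goes at most 41.7 mm and 7.16 degrees, less where a joint would pass 70% of its speed; a pose out of reach is approached as far as the arm can. A call with a number of a shift or a turn outside -1 to 1 is refused whole. A call with a gripper value outside its range is refused whole. "gripper" is the closure, from 0 (fully open) to 1 (shut), set as the call begins (left out, the last holds). The fingers move at their own pace and stop on an object; the grip force is fixed at half the most. Time passes only in rows, so rows that repeat a pose let the fingers close. It gives the time, the measured TCP pose, the force, the opening and the grip force at its end, in the units of the state.
- robot.state(): the state, without advancing time (a new reading comes with each control period).
- optics.snapshot(name): name is "side" or "top"; returns (picture, depth): 384x512x3 uint8, blue, green, red; 384x512 float32, m along the optical axis (not along the pixel's ray), 0 where there is no reading.
- optics.camera_model(name): a dict with "intrinsics" (3x3 intrinsics, pixels), "position" and "attitude" of the camera in the world. Camera axes: x right, y down, z forward; pixel columns grow to the right and rows downward; lengths in m; the calibration is good to about 2 mm. A picture is of the moment at which its call begins. camera_model takes no time and is no camera call.
- job_done(): hands the job in; it is judged then, once.
The state is a dict: "t": time; "joint_pos": joint angles; "joint_vel": joint speeds; "effort": joint torques, N m; "tool_pos": TCP position; "tool_rot": TCP orientation; "wrist_force": force on the tool from outside, world axes, zero at the start; "wrist_torque": the same for the moment, N m; "grip_width": opening from 0.0 (shut) to 1.0 (fully open); "grip_force": force on a finger pad.
Only numpy, scipy, OpenCV 4.12 (cv2) and the standard library are available. Lean on these libraries where they do the work, as an engineer would, in place of code of your own. Each camera call takes 0.05 s, during which the arm holds its last target. There are 200 camera calls.

## Working session

There is one attempt and no reset: what is moved stays moved. The work goes in short steps, Python scripts to look and compute and a tool call to move; the robot and the scene stay as the last step left them, time stands still between calls to the robot, and variables do not carry over. Pictures are saved under pics/ and viewed, at most 10 in all, crops included, and the job is handed in when it is done.

Besides the shell and the picture viewer there is one more tool, called as name([rows], argument=value, ...), one row to a line, values as JSON. apply_moves: Moves the arm, as the interface text tells. Scaled input: -1 to 1 covers 0.15 m each way for a shift and pi/4 rad each way for a turn. Its arguments: {"type":"object","properties":{"targets":{"type":"array"},"gripper":{"type":"number"}},"required":["targets"]}

```bash
mkdir -p pics; cat > h.py <<'E'
import numpy as np, cv2
from plant import robot, optics, job_done
from scipy.spatial.transform import Rotation as R
def cam(n):
    m=optics.camera_model(n); a=np.array(m["attitude"],float)
    A=a if a.shape==(3,3) else (R.from_rotvec(a) if a.size==3 else R.from_quat(a)).as_matrix()
    return np.array(m["intrinsics"]),np.array(m["position"]),A
def ray(n,uv,z):
    K,p,A=cam(n); uv=np.atleast_2d(uv); d=(A@np.linalg.inv(K)@np.c_[uv,np.ones(len(uv))].T).T
    return p+d*((z-p[2])/d[:,2])[:,None]
def cloud(n,D):
    K,p,A=cam(n); v,u=np.indices(D.shape)
    c=np.stack([(u-K[0,2])/K[0,0]*D,(v-K[1,2])/K[1,1]*D,D],-1)
    return c@A.T+p
E
python3 - <<'E'
from h import *
s=robot.state(); print(s)
for n in("top","side"):
    print(n,optics.camera_model(n))
    I,D=optics.snapshot(n); cv2.imwrite(f"pics/{n}0.png",I); np.savez(f"{n}0.npz",I=I,D=D)
E
```

```text
{'t': 0.0, 'joint_pos': array([-1.18085432e+00,  2.64770992e-01,  1.60541050e+00,  1.37802587e-05,
        1.27373719e+00, -3.68833464e-02]), 'joint_vel': array([-0.00099741, -0.00088051, -0.00173291,  0.00100599, -0.00049758,
        0.00031056]), 'effort': array([ 1.27112151e-03, -5.15115917e+01, -3.67313969e+01, -1.33430458e-04,
        1.30994007e-02,  2.54013923e-05]), 'tool_pos': array([ 0.2791611 , -0.61373022,  0.22993034]), 'tool_rot': array([-3.06808300e+00, -6.64886260e-01,  6.20820391e-04]), 'wrist_force': array([ 0.40379312, -0.23449093, -0.18493547]), 'wrist_torque': array([ 0.01753607, -0.00602423,  0.02632462]), 'grip_force': 0.0, 'grip_width': 0.9982267893926373}
top {'intrinsics': array([[356.34003156,   0.        , 256.12023898],
       [  0.        , 356.34003156, 193.83874466],
       [  0.        ,   0.        ,   1.        ]]), 'position': array([0.30826398, 0.07763201, 1.10766612]), 'attitude': array([-2.13348365,  2.10581631, -0.19782026])}
side {'intrinsics': array([[455.94346446,   0.        , 259.47580936],
       [  0.        , 455.94346446, 190.88622461],
       [  0.        ,   0.        ,   1.        ]]), 'position': array([0.27517436, 0.99197063, 1.21156396]), 'attitude': array([-0.32390862,  2.85777043, -1.02804226])}
```

View pics/top0.png

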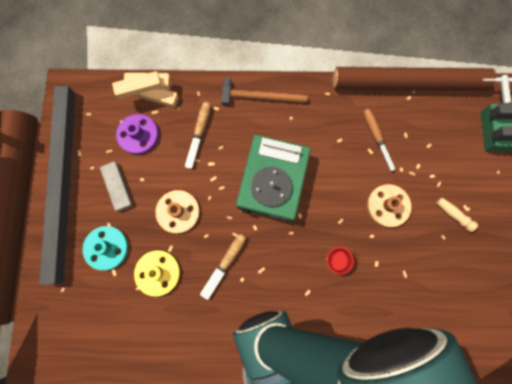

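View pics/side0.png

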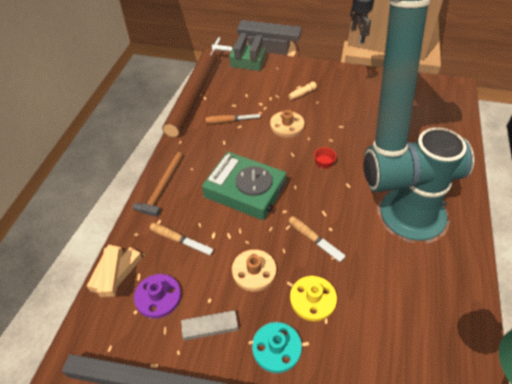

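The top view shows pale wheels at (178,212) and (390,205). The look-alikes are purple at (137,133), turquoise at (105,248) and yellow at (157,273), and the machine's flange is at (272,187). Next I count the holes in a close crop.

```bash
python3 - <<'E'
from h import *
T=np.load("top0.npz"); S=np.load("side0.npz")
def crop(Z,c,r=32): return cv2.resize(Z["I"][c[1]-r:c[1]+r,c[0]-r:c[0]+r],(260,260),interpolation=cv2.INTER_CUBIC)
cv2.imwrite("pics/crop0.png",np.vstack([np.hstack([crop(T,c) for c in((178,212),(390,205),(272,187))]),np.hstack([crop(S,c) for c in((254,270),(287,123),(254,181))])]))
for n,Z,cs in(("top",T,((178,212),(390,205))),("side",S,((254,270),(287,123)))):
    P=cloud(n,Z["D"]); hsv=cv2.cvtColor(Z["I"],cv2.COLOR_BGR2HSV)
    for c in cs:
        x=P[c[1]-35:c[1]+35,c[0]-35:c[0]+35].reshape(-1,3)
        c0=ray(n,c,.018)[0]; x=x[np.hypot(*(x-c0)[:,:2].T)<.085]
        d=x[(x[:,2]>.012)&(x[:,2]<.025)]; h=x[x[:,2]>.05]
        e=cv2.minEnclosingCircle(d[:,:2].astype(np.float32)); g=cv2.minEnclosingCircle(h[:,:2].astype(np.float32))
        print(n,c,c0,"disc",e,np.median(d[:,2]),"hub",g,h[:,2].max())
    # flange
    m=(P[...,2]>.078)&(P[...,2]<.088)&(hsv[...,1]<90)&(hsv[...,2]<120)
    k,l,st,ce=cv2.connectedComponentsWithStats(m.astype(np.uint8)); i=1+np.argmax(st[1:,4])
    q=P[l==i]; print(n,"flange",ce[i],st[i],cv2.minEnclosingCircle(q[:,:2].astype(np.float32)),np.median(q[:,2]))
    g=(hsv[...,0]>55)&(hsv[...,0]<90)&(P[...,2]>.062)&(P[...,2]<.078)&(abs(P[...,0]-q[:,0].mean())<.25)&(abs(P[...,1]-q[:,1].mean())<.25)
    print("box",cv2.minAreaRect(P[g][:,:2].astype(np.float32)))
    w=P[(P[...,2]>.095)&(P[...,2]<.106)&(np.hypot(P[...,0]-q[:,0].mean(),P[...,1]-q[:,1].mean())<.2)]
    print("rest",w.mean(0),len(w))
E
```

```text
top (178, 212) [0.45793031 0.32388247 0.018     ] disc ((0.4618978500366211, 0.3267512023448944), 0.06551439315080643) 0.019172851827544468 hub ((0.4610740542411804, 0.3263011872768402), 0.021775754168629646) 0.06769038012764783
top (390, 205) [ 0.48822077 -0.33080805  0.018     ] disc ((0.48980167508125305, -0.32889705896377563), 0.06646902114152908) 0.01926625045792063 hub ((0.48896336555480957, -0.32881319522857666), 0.022592438384890556) 0.06844063273509882
top flange [271.29823009 186.36548673] [ 252  167   40   39 1130] ((0.529476523399353, 0.03860633820295334), 0.059645600616931915) 0.08338178162977461
box ((0.5617355704307556, 0.03195101022720337), (0.17636680603027344, 0.22744542360305786), 76.64634704589844)
rest [0.6339774  0.01542607 0.10053623] 143
side (254, 270) [0.45850827 0.3328268  0.018     ] disc ((0.4618174433708191, 0.3260503113269806), 0.06725345551967621) 0.018299660037219945 hub ((0.4622786045074463, 0.3279339671134949), 0.023346541449427605) 0.06758136955020566
side (287, 123) [ 0.48570896 -0.32409362  0.018     ] disc ((0.4845922589302063, -0.3291220963001251), 0.0707695260643959) 0.018587441349757094 hub ((0.48759815096855164, -0.32674673199653625), 0.025140203535556793) 0.07033182018548167
side flange [253.38019169 180.7428115 ] [236 167  36  28 626] ((0.5283461809158325, 0.04042515531182289), 0.06114792823791504) 0.08242991264668664
box ((0.5627307295799255, 0.03616231679916382), (0.1771077811717987, 0.22598040103912354), 76.60050201416016)
rest [0.62530445 0.01881538 0.10005652] 95
```

View pics/crop0.png

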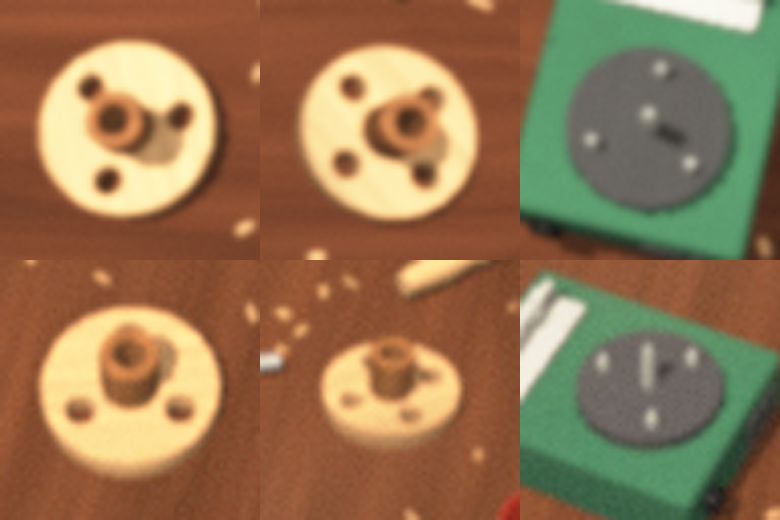

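The left wheel, top (178,212) at about (0.462, 0.326), has three holes in both views. The right one, top (390,205), has four and is not wanted. Now the angles of the holes and studs.

```bash
python3 - <<'E'
from h import *
def ang(n,pts,z,c):
    p=ray(n,pts,z)[:,:2]-c; a=np.degrees(np.arctan2(p[:,1],p[:,0]))
    print(n,"a",a,"mod120",np.degrees(np.angle(np.exp(3j*np.radians(a)).mean()))/3,"r",np.hypot(*p.T),"centre",ray(n,pts,z)[:,:2].mean(0))
k=64/260
t=lambda o,l:[(o[0]-32+x*k,o[1]-32+y*k) for x,y in l]
w=np.array([.4620,.3265])
ang("top",t((178,212),[(90,86),(181,115),(107,180)]),.016,w)
ang("side",t((254,270),[(80,150),(180,149)]),.016,w)
f=np.array([.529,.0392])
ang("top",t((272,187),[(140,68),(72,139),(170,163)]),.094,f)
ang("side",t((254,181),[(82,96),(172,93),(131,155)]),.094,f)
print(ray("top",t((272,187),[(128,114)]),.127),ray("side",t((254,181),[(127,86)]),.127))
E
```

```text
top a [ 45.55127506 -78.49113847 162.66898466] mod120 43.24198732733589 r [0.04249098 0.04126845 0.04412184] centre [0.46062345 0.32751273]
side a [ 45.92588587 163.66236121] mod120 44.79412353996927 r [0.04084746 0.04412167] centre [0.45503647 0.34737889]
top a [ -12.22679014  106.66345985 -132.92457011] mod120 -12.829313441381544 r [0.04205625 0.04123708 0.04168827] centre [0.52929547 0.03922411]
side a [ -13.29170044 -135.25523646  105.96125629] mod120 -14.19515834339149 r [0.04247692 0.04104109 0.04403824] centre [0.52902656 0.04042793]
[[0.52857634 0.04004016 0.127     ]] [[0.52956206 0.03980476 0.127     ]]
```

apply_moves([
  [0,0,0,0,0,-0.2],
  [0,0,0,0,0,-0.4],
  [0,0,0,0,0,-0.6],
  [0,0,0,0,0,-0.8],
  [0,0,0,0,0,-1.0],
  [0,0,0,0,0,-1.0],
  [0,0,0,0,0,-1.0],
], gripper=0)

```text
t: 0.68
tool_pos: [0.2792, -0.614, 0.2305]
tool_rot: [-2.576, -1.796, -0.0]
wrist_force: [-0.2, 0.1, -0.8]
grip_width: 0.995
grip_force: 0.0
```

apply_moves([
  [0.25,0.03,0,0,0,-0.15],
  [0.5,0.06,0,0,0,-0.3],
  [0.75,0.08,0,0,0,-0.45],
  [1.0,0.1,0,0,0,-0.45],
  [1.0,0.1,0,0,0,-0.45],
  [1.0,0.1,0,0,0,-0.45],
])

```text
t: 1.18
tool_pos: [0.3468, -0.4774, 0.2309]
tool_rot: [-2.223, -2.218, -0.0]
wrist_force: [-1.4, -0.9, 0.2]
grip_width: 1.0
grip_force: 0.0
```

apply_moves([
  [0.25,0.19,0,0,0,0],
  [0.5,0.38,0,0,0,0],
  [0.75,0.57,0,0,0,0],
  [1.0,0.77,0,0,0,0],
  [1.0,0.77,0,0,0,0],
])

```text
t: 1.6
tool_pos: [0.4641, -0.3281, 0.2312]
tool_rot: [-2.227, -2.216, -0.002]
wrist_force: [1.3, 0.2, -1.0]
grip_width: 1.0
grip_force: 0.0
```

apply_moves([
  [0.25,0,0,0,0,0],
  [0.5,0,0,0,0,0],
  [0.75,0,0,0,0,0],
  [1.0,0,0,0,0,0],
  [1.0,0,0,0,0,0],
])

```text
t: 2.02
tool_pos: [0.4629, -0.1756, 0.231]
tool_rot: [-2.222, -2.217, -0.003]
wrist_force: [0.3, -0.4, -0.5]
grip_width: 0.996
grip_force: 0.0
```

apply_moves([
  [0.25,0,0,0,0,0],
  [0.5,0,0,0,0,0],
  [0.75,0,0,0,0,0],
  [1.0,0,0,0,0,0],
  [1.0,0,0,0,0,0],
])

```text
t: 2.43
tool_pos: [0.4642, -0.0258, 0.2313]
tool_rot: [-2.222, -2.218, -0.003]
wrist_force: [0.6, -0.1, -1.0]
grip_width: 1.0
grip_force: 0.0
```

apply_moves([
  [0.25,0,0,0,0,0],
  [0.5,0,0,0,0,0],
  [0.75,0,0,0,0,0],
  [1.0,0,0,0,0,0],
  [1.0,0,0,0,0,0],
])

```text
t: 2.85
tool_pos: [0.4656, 0.1243, 0.2315]
tool_rot: [-2.222, -2.219, -0.004]
wrist_force: [-0.0, 0.3, 0.2]
grip_width: 1.007
grip_force: 0.0
```

apply_moves([
  [0.25,0,0,0,0,0],
  [0.5,0,0,0,0,0],
  [0.75,0,0,0,0,0],
  [1.0,0,0,0,0,0],
  [1.0,0,0,0,0,0],
  [1.0,0,0,0,0,0],
])

```text
t: 3.35
tool_pos: [0.4665, 0.2705, 0.2309]
tool_rot: [2.224, 2.218, -0.001]
wrist_force: [-0.4, -0.8, -0.2]
grip_width: 0.998
grip_force: 0.0
```

apply_moves([
  [0.2,-0.02,0,0,0,0],
  [0.37,-0.03,0.2,0,0,0],
  [0.37,-0.03,0.4,0,0,0],
  [0.37,-0.03,0.6,0,0,0],
  [0.37,-0.03,0.8,0,0,0],
  [0.37,-0.03,0.8,0,0,0],
  [0.37,-0.03,0.8,0,0,0],
])

```text
t: 3.93
tool_pos: [0.4606, 0.3228, 0.1094]
tool_rot: [-2.229, -2.213, 0.008]
wrist_force: [-0.4, 0.7, -0.2]
grip_width: 1.001
grip_force: 0.0
```

```bash
python3 - <<'E'
from h import *
I,D=optics.snapshot("side"); s=robot.state(); print(s["tool_pos"],s["tool_rot"])
cv2.imwrite("pics/s1.png",cv2.resize(I[180:320,170:340],None,fx=3.5,fy=3.5,interpolation=2))
E
```

```text
[0.46220613 0.32416655 0.11169303] [ 2.22899865e+00  2.21344053e+00 -1.13547972e-03]
```

View pics/s1.png

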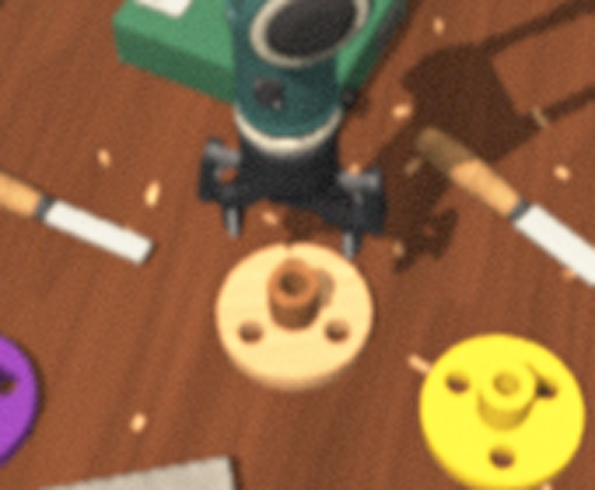

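The open fingers, at crop pixels (232,215) and (350,235), straddle the hub at (295,290) in x. Next I lower and grip.

apply_moves([
  [0.015,0,0.12,0,0,0],
  [0.015,0,0.24,0,0,0],
  [0.015,0,0.36,0,0,0],
  [0.015,0,0.46,0,0,0],
  [0.015,0,0.54,0,0,0],
  [0.015,0,0.54,0,0,0],
  [0.015,0,0.54,0,0,0],
  [0.015,0,0.54,0,0,0],
])

```text
t: 4.65
tool_pos: [0.4628, 0.3286, 0.0322]
tool_rot: [2.227, 2.215, 0.005]
wrist_force: [0.1, 0.8, -1.0]
grip_width: 1.0
grip_force: 0.0
```

apply_moves([
  [0,0,0,0,0,0],
  [0,0,0,0,0,0],
  [0,0,0,0,0,0],
  [0,0,0,0,0,0],
  [0,0,0,0,0,0],
  [0,0,0,0,0,0],
  [0,0,0,0,0,0],
  [0,0,0,0,0,0],
  [0,0,0,0,0,0],
  [0,0,0,0,0,0],
  [0,0,0,0,0,0],
  [0,0,0,0,0,0],
], gripper=1)

```text
t: 5.65
tool_pos: [0.4619, 0.3284, 0.0313]
tool_rot: [2.227, 2.216, 0.002]
wrist_force: [-0.8, 0.2, 5.6]
grip_width: 0.493
grip_force: 61.7
```

apply_moves([
  [0,0,-0.1,0,0,0],
  [0,0,-0.25,0,0,0],
  [0,0,-0.4,0,0,0],
  [0,0,-0.55,0,0,0],
  [0,0,-0.7,0,0,0],
  [0,0,-0.85,0,0,0],
  [0,0,-1.0,0,0,0],
  [0,0,-1.0,0,0,0],
  [0,0,-1.0,0,0,0],
  [0,0,-1.0,0,0,0],
])

```text
t: 6.48
tool_pos: [0.4602, 0.3273, 0.1783]
tool_rot: [-2.227, -2.215, 0.004]
wrist_force: [1.1, 0.2, -2.1]
grip_width: 0.493
grip_force: 61.7
```

apply_moves([
  [0,0,-0.1,0,0,0.1],
  [0,0,-0.2,0,0,0.2],
  [0,0,-0.2,0,0,0.3],
  [0,0,-0.2,0,0,0.4],
  [0,0,-0.2,0,0,0.5],
  [0,0,-0.2,0,0,0.6],
  [0,0,-0.2,0,0,0.7],
  [0,0,-0.2,0,0,0.8],
  [0,0,-0.2,0,0,0.9],
  [0,0,-0.2,0,0,1.0],
  [0,0,-0.2,0,0,1.0],
  [0,0,-0.2,0,0,1.0],
])

```text
t: 7.48
tool_pos: [0.4601, 0.3271, 0.2077]
tool_rot: [2.903, 1.198, -0.007]
wrist_force: [1.1, 0.3, -3.0]
grip_width: 0.494
grip_force: 61.7
```

apply_moves([
  [-0.1,0.17,0,0,0,0.1],
  [-0.2,0.34,0,0,0,0.2],
  [-0.3,0.5,0,0,0,0.28],
  [-0.4,0.67,0,0,0,0.28],
  [-0.51,0.84,0,0,0,0.28],
  [-0.51,0.84,0,0,0,0.28],
  [-0.51,0.84,0,0,0,0.28],
])

```text
t: 8.07
tool_pos: [0.4953, 0.183, 0.2093]
tool_rot: [-3.02, -0.867, 0.003]
wrist_force: [0.2, 0.7, -1.8]
grip_width: 0.49
grip_force: 62.2
```

```bash
python3 - <<'E'
from h import *
s=robot.state(); M=R.from_rotvec(s["tool_rot"]).as_matrix()
d=np.array([.529,.0397,s["tool_pos"][2]])-s["tool_pos"]
print(s["tool_pos"],np.degrees(np.arctan2(M[1,0],M[0,0])),M[:,2],M.T@d/.15)
I,D=optics.snapshot("side")
cv2.imwrite("pics/s2.png",cv2.resize(I[110:270,190:340],None,fx=3.5,fy=3.5,interpolation=2))
E
```

```text
[0.49528971 0.18301544 0.20927479] 32.02349803970041 [-1.58177689e-03 -3.64524960e-04 -9.99998683e-01] [-3.16098486e-01  9.29218018e-01 -7.20072178e-06]
```

View pics/s2.png

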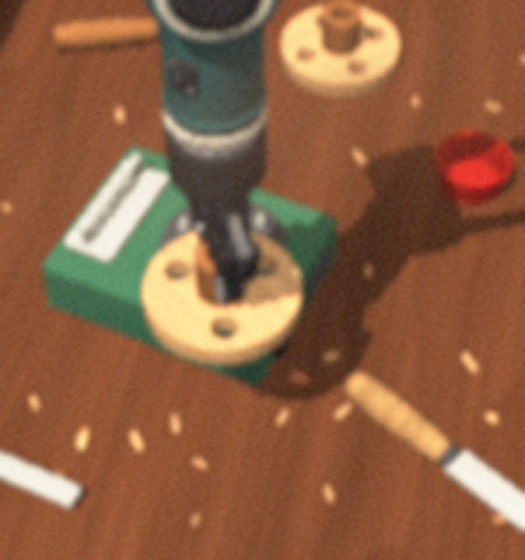

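The wheel is held level, its disc centred near crop (222,295), with holes at (178,271), (265,262) and (223,327). Next I measure where it sits in the hand.

```bash
cat >> h.py <<'E'
def held(n,z):
    I,D=optics.snapshot(n); P=cloud(n,D); hs=cv2.cvtColor(I,cv2.COLOR_BGR2HSV); s=robot.state(); t=s["tool_pos"]
    m=(hs[...,0]>8)&(hs[...,0]<30)&(hs[...,2]>110)&(abs(P[...,2]-z)<.012)&(np.hypot(P[...,0]-t[0],P[...,1]-t[1])<.09)
    c=max(cv2.findContours(m.astype(np.uint8),0,1)[0],key=cv2.contourArea)
    q=ray(n,cv2.convexHull(c)[:,0].astype(float),z)[:,:2].astype(np.float32)
    g=P[m]; A=np.c_[g[:,:2]-t[:2],np.ones(len(g))]; f=np.linalg.lstsq(A,g[:,2],rcond=None)[0]
    print(n,"tcp",t,"circle",cv2.minEnclosingCircle(q),"zmed",np.median(g[:,2]),"plane",f,"npix",m.sum())
    return I,D
E
python3 - <<'E'
from h import *
k=1/3.5
p=[(190+x*k,110+y*k) for x,y in((178,271),(265,262),(223,327))]
q=ray("side",p,.194)[:,:2]; print("holes centre",q.mean(0)); d=q-q.mean(0); a=np.degrees(np.arctan2(d[:,1],d[:,0])); print(a,np.degrees(np.angle(np.exp(3j*np.radians(a)).mean()))/3,np.hypot(*d.T))
held("side",.196); held("top",.196)
E
```

```text
holes centre [0.49342231 0.18054722]
[ -11.33734713 -130.81382703  104.66212701] -12.493806503893282 [0.0405169  0.04420078 0.04281198]
side tcp [0.49513416 0.18469615 0.20958788] circle ((0.49412643909454346, 0.18832118809223175), 0.07082676887512207) zmed 0.1958053945266477 plane [ 0.00255227 -0.0140752   0.19541781] npix 958
top tcp [0.49517402 0.185104   0.2097626 ] circle ((0.46877792477607727, 0.18706320226192474), 0.05432493984699249) zmed 0.19755101095725902 plane [0.02684393 0.01260645 0.19824375] npix 605
```

apply_moves([
  [-0.08,0.23,0,0,0,0.02],
  [-0.16,0.46,0,0,0,0.02],
  [-0.23,0.7,0,0,0,0.02],
  [-0.31,0.93,0,0,0,0.02],
  [-0.31,0.93,0,0,0,0.02],
  [-0.31,0.93,0,0,0,0.02],
  [-0.31,0.93,0,0,0,0.02],
  [-0.31,0.93,0,0,0,0.02],
])

```text
t: 8.88
tool_pos: [0.53, 0.0432, 0.2101]
tool_rot: [-3.024, -0.848, 0.001]
wrist_force: [-0.2, -0.2, -1.9]
grip_width: 0.491
grip_force: 62.8
```

apply_moves([
  [0,0,0.1,0,0,0],
  [0,0,0.2,0,0,0],
  [0,0,0.27,0,0,0],
  [0,0,0.27,0,0,0],
  [0,0,0.27,0,0,0],
  [0,0,0.27,0,0,0],
])

```text
t: 9.38
tool_pos: [0.5307, 0.0423, 0.1704]
tool_rot: [3.025, 0.846, 0.001]
wrist_force: [0.6, -0.3, -3.0]
grip_width: 0.492
grip_force: 62.7
```

```bash
python3 - <<'E'
from h import *
s=robot.state(); M=R.from_rotvec(s["tool_rot"]).as_matrix()
print(np.degrees(np.arctan2(M[1,0],M[0,0])),M[:,2])
I,D=held("side",s["tool_pos"][2]-.0137)
cv2.imwrite("pics/s3.png",cv2.resize(I[110:250,190:330],None,fx=4,fy=4,interpolation=2))
E
```

```text
31.263999314144442 [ 7.65277636e-04  8.98705476e-05 -9.99999703e-01]
side tcp [0.53098878 0.04212328 0.17077057] circle ((0.5286737680435181, 0.04643980786204338), 0.07109418511390686) zmed 0.15689086083211579 plane [ 0.00262352 -0.01119875  0.15651032] npix 783
```

View pics/s3.png

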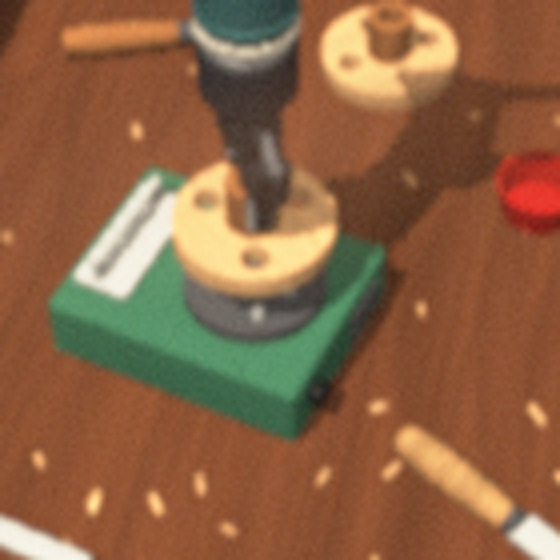

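The wheel hangs over the flange, with its disc at crop (256,225). The front hole at (256,258) is in line with the front stud at (258,313). Now I lower it, watching the force.

apply_moves([
  [0,0,0.03,0,0,0],
  [0,0,0.06,0,0,0],
  [0,0,0.09,0,0,0],
  [0,0,0.12,0,0,0],
  [0,0,0.15,0,0,0],
  [0,0,0.18,0,0,0],
  [0,0,0.2,0,0,0],
  [0,0,0.2,0,0,0],
  [0,0,0.2,0,0,0],
])

```text
t: 10.18
tool_pos: [0.5301, 0.0416, 0.1394]
tool_rot: [-3.026, -0.845, 0.001]
wrist_force: [0.6, 0.0, -2.2]
grip_width: 0.491
grip_force: 62.7
```

apply_moves([
  [0,0,0.02,0,0,0],
  [0,0,0.04,0,0,0],
  [0,0,0.06,0,0,0],
  [0,0,0.08,0,0,0],
  [0,0,0.1,0,0,0],
  [0,0,0.12,0,0,0],
  [0,0,0.13,0,0,0],
  [0,0,0.13,0,0,0],
  [0,0,0.13,0,0,0],
])

```text
t: 10.93
tool_pos: [0.5302, 0.0417, 0.1201]
tool_rot: [-3.026, -0.845, 0.0]
wrist_force: [0.5, -0.1, -2.7]
grip_width: 0.491
grip_force: 62.7
```

No contact force yet, with the underside at about 0.089, below the stud tips. I continue in small steps.

apply_moves([
  [0,0,0.01,0,0,0],
  [0,0,0.02,0,0,0],
  [0,0,0.03,0,0,0],
  [0,0,0.035,0,0,0],
  [0,0,0.035,0,0,0],
  [0,0,0.035,0,0,0],
])

```text
t: 11.43
tool_pos: [0.5302, 0.0417, 0.1149]
tool_rot: [-3.026, -0.845, 0.0]
wrist_force: [-0.6, 0.3, -1.9]
grip_width: 0.493
grip_force: 62.7
```

apply_moves([
  [0,0,0.005,0,0,0],
  [0,0,0.01,0,0,0],
  [0,0,0.01,0,0,0],
  [0,0,0.01,0,0,0],
])

```text
t: 11.77
tool_pos: [0.5303, 0.0417, 0.1135]
tool_rot: [3.026, 0.845, -0.0]
wrist_force: [0.3, 0.0, -2.6]
grip_width: 0.486
grip_force: 62.7
```

apply_moves([
  [0,0,0.005,0,0,0],
  [0,0,0.01,0,0,0],
  [0,0,0.01,0,0,0],
  [0,0,0.01,0,0,0],
])

```text
t: 12.1
tool_pos: [0.5304, 0.0417, 0.1133]
tool_rot: [3.026, 0.845, 0.0]
wrist_force: [-3.2, -0.1, 5.2]
grip_width: 0.49
grip_force: 63.6
```

Contact comes right at the expected home height, TCP 0.113. I let go.

apply_moves([
  [0,0,0,0,0,0],
  [0,0,0,0,0,0],
  [0,0,0,0,0,0],
  [0,0,0,0,0,0],
  [0,0,0,0,0,0],
  [0,0,0,0,0,0],
  [0,0,0,0,0,0],
  [0,0,0,0,0,0],
  [0,0,0,0,0,0],
  [0,0,0,0,0,0],
], gripper=0)

```text
t: 12.93
tool_pos: [0.5303, 0.0417, 0.112]
tool_rot: [-3.026, -0.845, 0.0]
wrist_force: [0.2, -0.6, -0.5]
grip_width: 0.997
grip_force: 0.0
```

apply_moves([
  [0,0,-0.05,0,0,0],
  [0,0,-0.15,0,0,0],
  [0,0,-0.3,0,0,0],
  [0,0,-0.5,0,0,0],
  [0,0,-0.7,0,0,0],
  [0,0,-0.9,0,0,0],
  [0,0,-0.9,0,0,0],
  [0,0,-0.9,0,0,0],
])

```text
t: 13.6
tool_pos: [0.5321, 0.0417, 0.2505]
tool_rot: [3.024, 0.845, 0.01]
wrist_force: [-0.3, 0.4, -0.4]
grip_width: 1.002
grip_force: 0.0
```

```bash
python3 - <<'E'
from h import *
I,D=held("side",.100); print(robot.state()["wrist_force"])
cv2.imwrite("pics/s4.png",cv2.resize(I[110:250,190:330],None,fx=4,fy=4,interpolation=2))
E
```

```text
side tcp [0.53073097 0.04167866 0.24823442] circle ((0.5291325449943542, 0.045857999473810196), 0.0708722248673439) zmed 0.09989587792751953 plane [ 0.00627306 -0.01340567  0.0995375 ] npix 828
[-0.31786963 -0.70489235 -0.43493978]
```

View pics/s4.png

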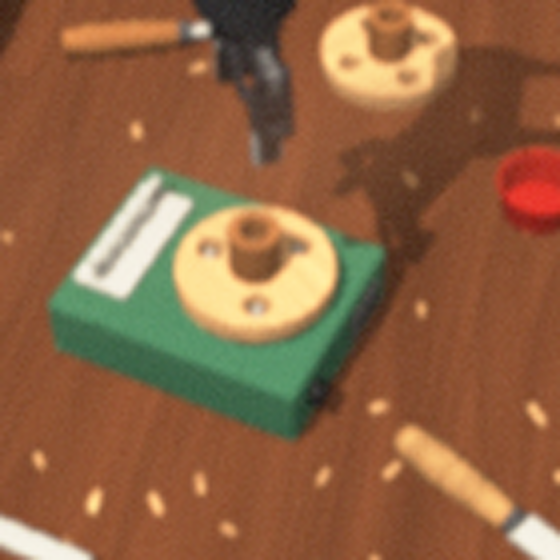

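The wheel lies flat, its disc top at 0.0999 (0.100 expected). Studs show in the holes at (209,249) and (256,303), the four-hole wheel has not moved, and the gripper is clear.

```bash
python3 -c "
from plant import job_done
print(job_done())"
```

```text
the job is handed in; nothing more can be done
None
```

The three-hole wheel sits flat on the flange with its holes over the studs, released and clear of the gripper; the four-hole wheel was left where it lay, and the job was handed in at about 13.7 s (no verdict was returned).

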